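Pry open the bench power box and switch it on

TASK

Pick up the spatula and use its blade to lever the power box's cover open from the ledge at its front (its height differs each time, so feel for it), all the way until the cover stands upright; keep the gripper and arm off the cover and do not force it. Then throw the switch inside the box over to on (leaning to the robot's right), and leave the spatula lying on the bench, clear of the box. Do not disturb the jar, the carton and the glass dish.

Things in the scene. Friction and masses are not known exactly. Their poses are not given: they have to be found in the camera images.
- box: The power box: a dark steel base plate (150 x, 200 y, 12 mm high) fixed to the bench, and on it, on levelling studs, a grey plastic housing 130 deep (x), 180 wide (y), 88 mm high, centred. The gap between plate and housing is 0 to 20 mm, differs each time and is not in the state: feel for it. Origin: centre of the plate's underside; x away from the robot to the hinge side, y left, z up.
- front (a point): A fixed point on the bench, straight below the middle of the pry ledge (box x = -73 mm, z = 0). The ledge is 66 mm wide and juts out 16 mm from the middle of the housing's front wall (5 mm thick, outer face at box x = -65 mm); its top is 82 mm above the housing's underside. Level with it a slot of the same width, 6 mm high, leads in under the closed cover; behind it the top 10 mm are empty.
- cover (a joint): Angle of the white cover plate (130 by 180 mm, 6 mm thick), which lies on the housing's rim, its edges flush with the walls, hinged along its far (box x = +65 mm) edge at the rim's height: 0 closed, 1.57 upright, 1.9 the stop. The hinge is stiff (0.4 N m; about 4 N at the front edge): the cover stays where it is left.
- switch (a joint): Angle of the throw switch in the housing: 0 off (leans 0.45 rad to box +y), 0.9 on (leans 0.45 rad to -y); it falls to the nearer side of upright. Pivot axis along x, at box x = -25, y = 0, 24 mm above the housing's underside. It ends 50 mm from the pivot in a black paddle 30 wide (x), 12 thick, 22 mm tall, on a steel stem 10 by 8 mm; below it a black block 34 by 30 mm, 24 mm high.
- spatula: Loose spatula, 190 mm long, lying on the bench: wooden handle 110 mm long, 20 wide, 24 high, then a flat steel blade 80 mm long, 24 wide, 3 thick, at the handle's mid height (12 mm above its underside). Origin: centre of the handle's underside; x along the tool to the blade, z up; the tool balances 25 mm ahead of it.
- blade_tip (a point): Middle of the blade's front edge, 135 mm ahead of the spatula's origin and at the blade's mid thickness. Axes as the spatula's.
- jar: Bystander: round jar with red lid, 52 mm diameter, 85 mm high; origin centre of its underside.
- carton: Bystander: cardboard carton 75 by 85 by 45 mm; origin centre of its underside.
- dish: Bystander: closed glass dish, 90 mm diameter, 16 mm high; origin centre of its underside.
Mind the look-alikes: they are no part of the job. Several things look just like the spatula: the one meant starts farthest to the robot's left.

How it is judged:
On the way, in this order (a step that is already met when the one before it is completed fails the run):
1. the spatula prises the cover up from closed (value of joint cover between 0.1 and 0.8 rad and contact force between spatula and cover above 0.3 N), for 0.05 s.
2. the cover stands open, about upright or beyond (over 1.3 rad) (value of joint cover above 1.3 rad), for 0.2 s.
3. the switch is thrown fully over to on (over 0.75 rad) (value of joint switch above 0.75 rad), for 0.2 s.
At the end, for the whole second after the job is handed in: The cover stands open beyond 1.3 rad, the switch is on (beyond 0.75 rad), and the spatula lies at rest on the bench (origin below 30 mm, blade tip below 35 mm), not touching the box (value of joint cover above 1.3 rad and value of joint switch above 0.75 rad and height (world z) of spatula below 0.03 m and height (world z) of blade_tip below 0.035 m and contact force between spatula and box below 0.05 N and linear speed of spatula below 0.02 m/s).
It fails at once if the gripper or arm touches the cover (over 1 N) (contact force between any of the arm, the fingers and cover above 1 N).
It fails at once if the spatula is forced against the box or cover with more than 45 N (contact force between spatula and box above 45 N).
It fails at once if a bystander (jar, carton, dish) is moved by more than 20 mm (distance of any of jar, carton, dish from where it was at the start of the episode above 0.02 m).
It also fails if it takes over 64 s, if anything falls off the work surface, if the arm or the gripper's body presses on something with over 40 N, if the wrist force passes 120 N, or if a joint passes its speed limit or range.

ROBOT

A 6-joint arm with a two-finger parallel gripper is mounted at the origin on the work surface. World frame = base frame: x ahead of the robot, y to its left, z up, the work surface at z = 0. Lengths are in m, angles in rad, forces in N, time in s.
With the tool pointing down it reaches from about 0.225 to 0.875 m from the base axis. Payload 3.4 kg.
Tool frame: the origin (TCP) lies at the very end of the fingers, on their centre line; the grasp point (between the pads) lies 19 mm behind it (manip.tcp_to_grasp is the distance from the TCP to the grasp point, in m); z points along the fingers, y is the line along which they close (so a half turn about z gives the same grasp; the last joint's range is limited). The gripper opens to 85 mm and grips with 20 to 120 N. Pads are 22 mm wide; open, the fingers measure 114 mm over their backs; the gripper's body (76 mm by 85 mm) begins 54 mm behind the grasp point. The pads swing forward as they close: fully open they stand 13 mm farther back than shut.
Start: joints at [-1.262, 0.276, 1.505, -0, 1.361, -0.121], TCP at [0.24, -0.523, 0.231] pointing down, gripper open.
Joint ranges: [-2.89, 2.89], [-0.75, 2.08], [0.22, 2.7], [-1.18, 4.32], [0.11, 2.71], [-2.7, 2.7]. Speed limits (rad/s): [2.57, 2.57, 3.14, 3.14, 3.14, 3.14].

INTERFACE

Orientations are given as a unit quaternion [w, x, y, z].
In Python, from rig import status, get_image, job, manip gives the robot as it stands.
- The arm moves only by the tool apply_moves, never from a script. Its arguments are lists of equal length, an entry for each row: "xyz": the shift along the tool's x, y, z each as a share of 0.3 m, from -1 to 1, a list of three; "rot": the turn, a rotation vector about the tool's x, y, z each as a share of 60 degrees, from -1 to 1, a list of three; "hand": the opening, from -1 (shut) to 1 (fully open). A call has 1 to 8 rows; each row shifts and turns the commanded pose from where the row before left it, along the tool's axes as they then stand; what a row does not reach is not made up. A row lasts 1/8 s, in which the tool goes at most 62.5 mm and 10.7 degrees, less where a joint would pass 70% of its speed; a pose out of reach is approached as far as the arm can. A call with a number of a shift or a turn outside -1 to 1 is refused whole. A call with a gripper value outside its range is refused whole. The fingers move at their own pace and stop on an object; "force" is the grip in N (left out, the last holds). Time passes only in rows, so rows that do not move let the fingers close. It gives the time, the measured TCP pose, the force, the opening and the grip force at its end, in the units of the state.
- status.get_state(): the state, without advancing time (a new reading comes with each control period).
- get_image(name): name is "scene" or "top" or "wrist"; returns a dict with "pixels" (480x640x3 uint8, red, green, blue), "fovy" (degrees; the focal length in pixels is half the picture's height over the tangent of half this angle, whatever the lens; pixels are square), "cx", "cy" (the principal point, pixels), "origin" and "orientation" of the camera in the world; the wrist camera has in their place "tool_from_camera" (4x4, takes a point from camera to tool coordinates, whose origin is the TCP and whose axes are the flange's). Camera axes: x right, y down, z forward; pixel columns grow to the right and rows downward; lengths in m; the calibration is good to about 2 mm. A picture is of the moment at which its call begins: read the wrist's pose just before it. There is no depth.
- job.sign_off(): hands the job in; it is judged then, once.
The state is a dict: "clock": time; "qpos": joint angles; "qd": joint speeds; "effort": joint torques, N m; "position": TCP position; "ee_rot": TCP orientation; "contact_force": force on the tool from outside, world axes, zero at the start; "moment": the same for the moment, N m; "width": finger opening in m; "gripper_force": force on a finger pad.
Only numpy, scipy, OpenCV 4.12 (cv2) and the standard library are available. Lean on these libraries where they do the work, as an engineer would, in place of code of your own. Each camera call takes 0.05 s, during which the arm holds its last target. There are 200 camera calls.

## Working session

There is one attempt and no reset: what is moved stays moved. The work goes in short steps, Python scripts to look and compute and a tool call to move; the robot and the scene stay as the last step left them, time stands still between calls to the robot, and variables do not carry over. Pictures are saved under pics/ and viewed, at most 10 in all, crops included, and the job is handed in when it is done.

Besides the shell and the picture viewer there is one more tool, called by a JSON object that holds its "api" and its "payload", one argument or row to a line. apply_moves: Moves the arm, as the interface text tells. Its arguments: {"type":"object","properties":{"xyz":{"type":"array","items":{"type":"array","items":{"type":"number","minimum":-1,"maximum":1}}},"rot":{"type":"array","items":{"type":"array","items":{"type":"number","minimum":-1,"maximum":1}}},"hand":{"type":"array","items":{"type":"number"}},"force":{"type":"number"}},"required":["xyz","rot","hand"]}

```bash
ls; mkdir -p pics; cat > h.py <<'E'
import numpy as np, cv2, pickle
from rig import status, get_image, job, manip
from scipy.spatial.transform import Rotation as R
def rot(q): return R.from_quat([q[1],q[2],q[3],q[0]])
def snap(n,f):
    s=status.get_state(); im=get_image(n); im['state']=s
    pickle.dump(im,open(f'pics/{f}.pkl','wb')); cv2.imwrite(f'pics/{f}.png',im['pixels'][:,:,::-1]); return im
def ray(im,u,v):
    f=240/np.tan(np.radians(im['fovy'])/2)
    d=np.array([(u-im['cx'])/f,(v-im['cy'])/f,1])
    if 'tool_from_camera' in im:
        T=np.array(im['tool_from_camera']);Rw=rot(im['state']['ee_rot']).as_matrix()
        return Rw@T[:3,3]+im['state']['position'], Rw@T[:3,:3]@d
    return np.array(im['origin']), rot(im['orientation']).as_matrix()@d
def atz(im,u,v,z):
    o,d=ray(im,u,v); return o+d*(z-o[2])/d[2]
def load(f): return pickle.load(open(f'pics/{f}.pkl','rb'))
def tri(*rs):
    A=0;b=0
    for o,d in rs:
        d=d/np.linalg.norm(d);P=np.eye(3)-np.outer(d,d);A=A+P;b=b+P@o
    return np.linalg.solve(A,b)
E
python3 - <<'E'
from h import *
for n in('scene','top'):
    im=snap(n,n+'0'); print(n,{k:v for k,v in im.items() if k not in('pixels','state')})
s=status.get_state();print(s)
E
```

```text
pics
scene {'fovy': 49.74696803678696, 'cx': 326.03104392561164, 'cy': 237.93560503062434, 'origin': array([ 1.14719722, -0.31360939,  0.91665507]), 'orientation': array([-0.27346808,  0.80355164,  0.4994286 , -0.17346769])}
top {'fovy': 52.83831181992679, 'cx': 326.1971130476033, 'cy': 242.86545642971163, 'origin': array([ 0.41425194, -0.02162748,  1.01956648]), 'orientation': array([-0.04777946,  0.70763954, -0.70333767,  0.04774444])}
{'clock': 0.1, 'qpos': array([-1.26201355e+00,  2.76529965e-01,  1.50600250e+00,  1.54528438e-05,
        1.36069341e+00, -1.21044707e-01]), 'qd': array([ 0.00215504, -0.00340139, -0.00355635, -0.00035543,  0.00144725,
        0.00023555]), 'effort': array([ 7.39165007e-04, -4.17701197e+01, -2.46405941e+01, -2.78974594e-04,
        5.85688758e-03,  6.74289893e-06]), 'position': array([ 0.23944487, -0.52226073,  0.23052883]), 'ee_rot': array([-8.13722026e-04,  9.76994813e-01,  2.13261502e-01, -6.90198372e-05]), 'contact_force': array([-0.6825395 , -0.52984635, -0.30991651]), 'moment': array([ 0.02083442, -0.01578357, -0.01107087]), 'gripper_force': 0.0, 'width': 0.08553376923689002}
```

View pics/scene0.png

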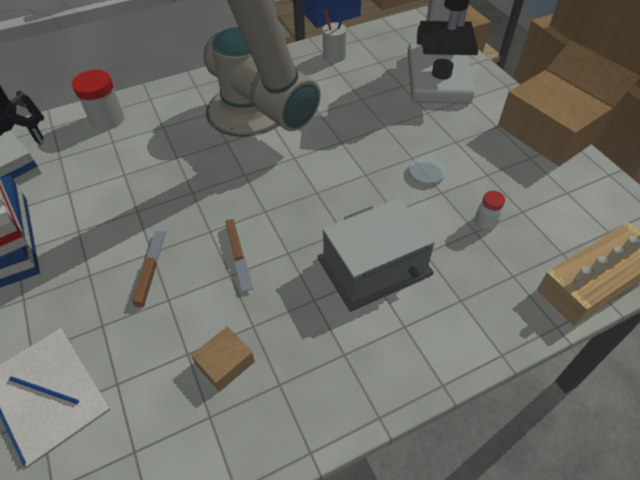

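View pics/top0.png

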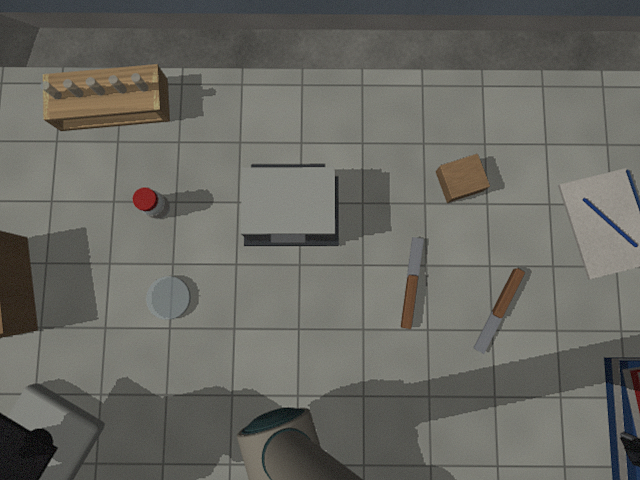

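The top view (robot's left is image left) shows the box at (288,205). Spatula candidates are A (handle (410,302), tip (418,238)) and B (handle (511,290), tip (483,350)). The blue pens and the rack are not spatulas. A is farther left, so I choose A and check it in one close crop.

```bash
python3 - <<'E'
from h import *
t=cv2.imread('pics/top0.png');s=cv2.imread('pics/scene0.png')
def c(im,x,y,w,h,k):
    o=cv2.resize(im[y:y+h,x:x+w],None,fx=k,fy=k,interpolation=cv2.INTER_CUBIC)
    for i in range(0,w,10): cv2.putText(o,str(x+i),(i*k,8),0,.3,(0,0,255),1); cv2.line(o,(i*k,10),(i*k,14),(0,0,255),1)
    for i in range(0,h,10): cv2.putText(o,str(y+i),(0,i*k+4),0,.3,(255,0,0),1); cv2.line(o,(20,i*k),(25,i*k),(255,0,0),1)
    return o
a=c(t,390,230,50,110,5);b=c(s,215,212,50,90,5);d=c(t,230,155,120,100,4)
e=c(s,310,195,130,115,2)
W=np.zeros((600,800,3),np.uint8)
W[:550,:250]=a;W[:400,550:]=c(t,230,155,1,1,1)[0,0]*0
W[0:450,255:505]=b
W=np.zeros((600,990,3),np.uint8);W[:550,:250]=a;W[:450,255:505]=b;W[:400,508:988]=d
cv2.imwrite('pics/crop1.png',cv2.resize(W,(800,485),interpolation=cv2.INTER_AREA))
E
```

```text
(no output)
```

View pics/crop1.png

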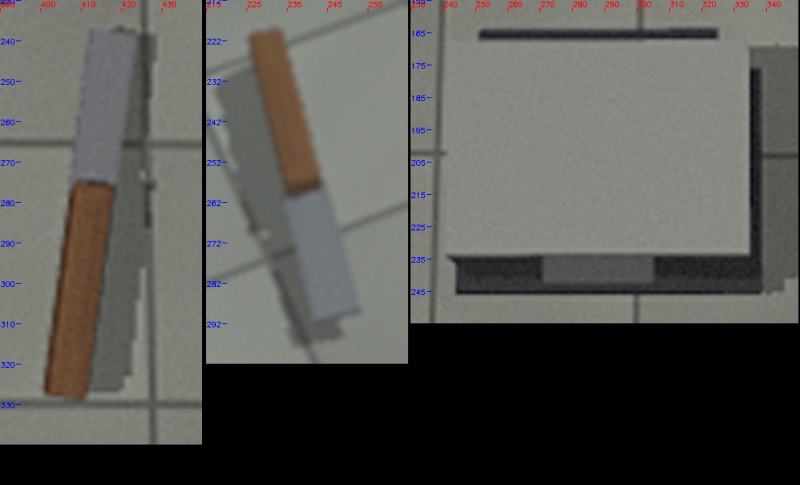

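Crop: spatula A has handle, blade and no look-alike overlap. Top: handle end (406,328), junction (413,275.5), tip (418,238). Scene: (230,220), (239,258), (247,290). Cover corners in top: (241,234), (335,234), (335,167); ledge is at columns 271–305, down to row 242.6.

```bash
python3 - <<'E'
from h import *
np.set_printoptions(precision=4,suppress=True)
t=load('top0');s=load('scene0')
for n,a,b in [('end',(406.1,328.3),(229.9,220.2)),('junc',(413,275.5),(239,258.3)),('tip',(418.2,237.9),(247.4,290.2)),
 ('cov FL',(240.7,233.6),(390,203)),('cov FR',(335.1,233.6),(323,240)),('cov BR',(335.1,167.4),(348,273))]:
    print(n,tri(ray(t,*a),ray(s,*b)))
for n,p,z in [('end',(406.1,328.3),.024),('junc',(413,275.5),.024),('tip',(418.2,237.9),.0135),('plateFL',(244.1,245.7),.012),('plateFR',(338.8,245.7),.012),
 ]+[(f'cov{p} {z}',p,z) for z in(.11,.12,.13) for p in((240.7,233.6),(335.1,233.6),(335.1,167.4),(240.7,167.4))]:
    print(n,atz(t,*p,z))
E
```

```text
end [ 0.3758 -0.1843  0.017 ]
junc [ 0.4837 -0.2016  0.0149]
tip [ 0.5637 -0.2142  0.0102]
cov FL [0.5529 0.1349 0.0968]
cov FR [ 0.5614 -0.0384  0.0752]
cov BR [ 0.6822 -0.0408  0.1176]
end [ 0.3755 -0.1845  0.024 ]
junc [ 0.4829 -0.2005  0.024 ]
tip [ 0.5628 -0.2148  0.0135]
plateFL [0.5442 0.1515 0.012 ]
plateFR [ 0.5454 -0.0477  0.012 ]
cov(240.7, 233.6) 0.11 [0.5548 0.1418 0.11  ]
cov(335.1, 233.6) 0.11 [ 0.5559 -0.0381  0.11  ]
cov(335.1, 167.4) 0.11 [ 0.6859 -0.0376  0.11  ]
cov(240.7, 167.4) 0.11 [0.6848 0.1457 0.11  ]
cov(240.7, 233.6) 0.12 [0.5532 0.14   0.12  ]
cov(335.1, 233.6) 0.12 [ 0.5543 -0.0379  0.12  ]
cov(335.1, 167.4) 0.12 [ 0.683  -0.0374  0.12  ]
cov(240.7, 167.4) 0.12 [0.6818 0.1438 0.12  ]
cov(240.7, 233.6) 0.13 [0.5517 0.1382 0.13  ]
cov(335.1, 233.6) 0.13 [ 0.5528 -0.0377  0.13  ]
cov(335.1, 167.4) 0.13 [ 0.68   -0.0372  0.13  ]
cov(240.7, 167.4) 0.13 [0.6789 0.142  0.13  ]
```

```bash
cat >> h.py <<'E'
def Q(yaw,pitch=0):
    "tool down, tool x at heading yaw; pitch>0 tips tool x axis up (deg)"
    return R.from_euler('z',yaw,degrees=True)*R.from_euler('y',-pitch,degrees=True)*R.from_euler('x',180,degrees=True)
def plan(tgts,n,start=None):
    "rows through list of (pos,Rotation) targets, n rows each"
    if start is None:
        s=status.get_state();p=np.array(s['position']);q=rot(s['ee_rot'])
    else: p,q=start
    X=[];W=[]
    for (tp,tq),k in zip(tgts,n):
        for i in range(k,0,-1):
            d=q.inv().apply((np.array(tp)-p)/i); w=(q.inv()*tq).as_rotvec()/i
            x=np.round(d/.3,3);r=np.round(np.degrees(w)/60,3)
            X.append((x+0.).tolist());W.append((r+0.).tolist())
            p=p+q.apply(x*.3);q=q*R.from_rotvec(np.radians(r*60))
            if np.linalg.norm(x)*300>62.5 or np.linalg.norm(r)*60>10.7: print('LIMIT',np.linalg.norm(x)*300,np.linalg.norm(r)*60)
    print('"xyz":',X,'\n"rot":',W); return p,q
E
python3 - <<'E'
from h import *
plan([([.454,-.197,.19],Q(-9.1))],[8])
E
```

```text
"xyz": [[0.138, -0.086, 0.017], [0.131, -0.096, 0.017], [0.124, -0.105, 0.017], [0.116, -0.114, 0.017], [0.107, -0.122, 0.017], [0.097, -0.13, 0.017], [0.088, -0.136, 0.017], [0.077, -0.142, 0.017]] 
"rot": [[0.0, 0.0, 0.07], [0.0, 0.0, 0.07], [0.0, 0.0, 0.07], [0.0, 0.0, 0.07], [0.0, 0.0, 0.071], [0.0, 0.0, 0.07], [-0.001, 0.0, 0.071], [0.0, 0.001, 0.07]]
```

{"api": "apply_moves", "payload": {
  "xyz": [
    [0.138,-0.086,0.017],
    [0.131,-0.096,0.017],
    [0.124,-0.105,0.017],
    [0.116,-0.114,0.017],
    [0.107,-0.122,0.017],
    [0.097,-0.13,0.017],
    [0.088,-0.136,0.017],
    [0.077,-0.142,0.017]
  ],
  "rot": [
    [0,0,0.07],
    [0,0,0.07],
    [0,0,0.07],
    [0,0,0.07],
    [0,0,0.07],
    [0,0,0.07],
    [0,0,0.07],
    [0,0,0.07]
  ],
  "hand": [0.2,0.2,0.2,0.2,0.2,0.2,0.2,0.2]
}}

```text
clock: 1.1
position: [0.4544, -0.196, 0.1901]
ee_rot: [-0.0, 0.997, -0.079, -0.0]
contact_force: [0.3, -1.0, -0.3]
width: 0.051
gripper_force: 0.0
```

```bash
python3 - <<'E'
from h import *
im=snap('wrist','w1');s=status.get_state();print(s['position'],s['ee_rot'],s['width'],s['contact_force'],np.round(im['tool_from_camera'],3),im['fovy'])
E
```

```text
[ 0.45669933 -0.19070985  0.18946319] [-3.23706884e-03  9.96858121e-01 -7.91388435e-02  6.72220557e-04] 0.05091274439098239 [2.80303382 3.67209971 0.59690487] [[-0.    -0.959 -0.283  0.072]
 [ 1.    -0.     0.     0.001]
 [-0.    -0.283  0.959 -0.142]
 [ 0.     0.     0.     1.   ]] 65.58283843878804
```

View pics/w1.png

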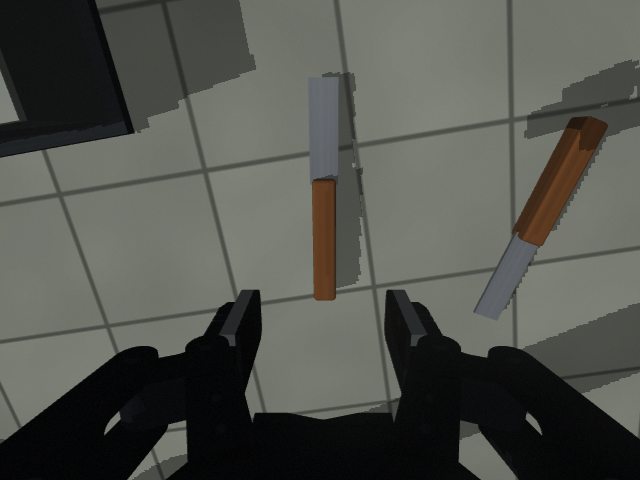

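Wrist view: the spatula lies between the open fingers; handle end (324,299), junction (324,180), tip (323,78). The second view for height follows.

```bash
python3 - <<'E'
from h import *
np.set_printoptions(precision=4,suppress=True)
im=snap('wrist','w2')
import cv2
a=load('w1')['pixels'];b=im['pixels'];print(load('w1')['state']['position'],im['state']['position'],status.get_state()['qd'])
m=[]
for x in(a,b):
    h=cv2.cvtColor(x,cv2.COLOR_RGB2HSV);k=((h[...,1]>110)&(h[...,2]>40)).astype(np.uint8);k[:,450:]=0
    n,l,st,c=cv2.connectedComponentsWithStats(k);i=1+np.argmax(st[1:,4]);print(st[i],c[i])
t=load('top0');w=im
for n,A,B,z in [('end',(406.1,328.3),(324,299),.024),('junc',(413,275.5),(324,180),.024),('tip',(418.2,237.9),(323.5,78),.0135)]:
    for w in (load('w1'),im): print(n,tri(ray(t,*A),ray(w,*B)),atz(w,*B,z))
E
```

```text
[ 0.4544 -0.196   0.1901] [ 0.4567 -0.1907  0.1895] [-0.064  -0.0048 -0.0082 -0.0738  0.0049 -0.0844]
[ 312  179   24  121 2670] [323.9157 237.8303]
[ 320  181   24  121 2682] [331.6271 240.5205]
end [ 0.3754 -0.1855  0.0165] [ 0.3791 -0.1859  0.024 ]
end [ 0.3771 -0.1823  0.0178] [ 0.3821 -0.1796  0.024 ]
junc [ 0.4837 -0.2026  0.0124] [ 0.4852 -0.2028  0.024 ]
junc [ 0.4853 -0.1986  0.0218] [ 0.4879 -0.1964  0.024 ]
tip [ 0.5632 -0.215   0.0122] [ 0.5633 -0.2149  0.0135]
tip [ 0.56   -0.2082  0.0464] [ 0.5659 -0.2084  0.0135]
```

{"api": "apply_moves", "payload": {
  "xyz": [
    [0,0,0.12],
    [0,0,0.15],
    [0,0,0.15],
    [0,0,0.1],
    [0,0,0.06],
    [0,0,0],
    [0,0,0],
    [0,0,0]
  ],
  "rot": [
    [0,0,0],
    [0,0,0],
    [0,0,0],
    [0,0,0],
    [0,0,0],
    [0,0,0],
    [0,0,0],
    [0,0,0]
  ],
  "hand": [0.2,0.2,0.2,0.2,0.2,0.2,0.2,0.2],
  "force": 120
}}

```text
clock: 2.2
position: [0.4545, -0.1982, 0.0175]
ee_rot: [0.001, 0.997, -0.078, 0.001]
contact_force: [-0.6, -0.5, 0.6]
width: 0.0517
gripper_force: 0.0
```

{"api": "apply_moves", "payload": {
  "xyz": [
    [0,0,0.04],
    [0,0,0],
    [0,0,0],
    [0,0,0],
    [0,0,0],
    [0,0,0],
    [0,0,0],
    [0,0,0]
  ],
  "rot": [
    [0,0,0],
    [0,0,0],
    [0,0,0],
    [0,0,0],
    [0,0,0],
    [0,0,0],
    [0,0,0],
    [0,0,0]
  ],
  "hand": [0.2,0.2,-1,-1,-1,-1,-1,-1],
  "force": 120
}}

```text
clock: 3.2
position: [0.4542, -0.1977, 0.005]
ee_rot: [0.0, 0.997, -0.078, 0.0]
contact_force: [-0.9, 0.1, 5.0]
width: 0.0177
gripper_force: 117.8
```

```bash
python3 - <<'E'
from h import *
plan([([.45,-.197,.08],Q(-9.1)),([.40,.052,.165],Q(0))],[2,6])
E
```

```text
"xyz": [[-0.007, 0.0, -0.125], [-0.007, 0.0, -0.125], [-0.049, -0.132, -0.047], [-0.046, -0.133, -0.047], [-0.042, -0.135, -0.047], [-0.039, -0.136, -0.048], [-0.035, -0.137, -0.047], [-0.032, -0.137, -0.048]] 
"rot": [[0.0, 0.0, 0.001], [0.0, -0.001, 0.001], [0.0, 0.0, -0.025], [0.0, 0.0, -0.025], [0.0, 0.0, -0.025], [0.0, 0.0, -0.026], [0.0, 0.0, -0.025], [0.0, 0.0, -0.026]]
```

{"api": "apply_moves", "payload": {
  "xyz": [
    [-0.007,0,-0.125],
    [-0.007,0,-0.125],
    [-0.049,-0.132,-0.047],
    [-0.046,-0.133,-0.047],
    [-0.042,-0.135,-0.047],
    [-0.039,-0.136,-0.048],
    [-0.035,-0.137,-0.047],
    [-0.032,-0.137,-0.048]
  ],
  "rot": [
    [0,0,0],
    [0,0,0],
    [0,0,-0.025],
    [0,0,-0.025],
    [0,0,-0.025],
    [0,0,-0.025],
    [0,0,-0.025],
    [0,0,-0.025]
  ],
  "hand": [-1,-1,-1,-1,-1,-1,-1,-1]
}}

```text
clock: 4.2
position: [0.3985, 0.0533, 0.1648]
ee_rot: [-0.0, 1.0, 0.0, -0.0]
contact_force: [1.1, 1.0, -1.3]
width: 0.0173
gripper_force: 117.6
```

{"api": "apply_moves", "payload": {
  "xyz": [
    [0,0,0],
    [0,0,0],
    [0,0,0]
  ],
  "rot": [
    [0,0,0],
    [0,0,0],
    [0,0,0]
  ],
  "hand": [-1,-1,-1]
}}

```text
clock: 4.58
position: [0.3991, 0.0511, 0.1642]
ee_rot: [0.0, 1.0, -0.0, -0.0]
contact_force: [-0.3, -0.2, -1.4]
width: 0.0172
gripper_force: 117.9
```

```bash
python3 - <<'E'
from h import *
im=snap('wrist','w3');t=snap('scene','s3');t=snap('top','t3');print(status.get_state())
s=cv2.imread('pics/s3.png');w=cv2.imread('pics/w3.png');t=cv2.imread('pics/t3.png')
W=np.zeros((600,800,3),np.uint8);W[:480,:640]=w[:480,:]
W[360:,:]=0
W[:300,:400]=cv2.resize(w[0:360,60:540],(400,300),interpolation=cv2.INTER_AREA)
W[300:,:400]=cv2.resize(t[140:290,210:410],(400,300),interpolation=cv2.INTER_CUBIC)
W[:600,400:]=cv2.resize(s[170:320,310:410+0],(400,600),interpolation=cv2.INTER_CUBIC)
cv2.imwrite('pics/c3.png',W)
E
```

```text
{'clock': 4.725, 'qpos': array([-4.55224301e-02,  6.83568890e-02,  1.94877986e+00, -2.66265458e-04,
        1.12528360e+00,  1.52659447e+00]), 'qd': array([ 0.00269448, -0.00219423,  0.00068042,  0.00110909,  0.00213673,
        0.00049668]), 'effort': array([ 7.58324959e-02, -2.65343875e+01, -2.21433985e+01,  2.65843999e-03,
        6.90759800e-03, -1.05365227e-03]), 'position': array([0.39922589, 0.051198  , 0.16427161]), 'ee_rot': array([ 1.01433121e-04,  9.99999725e-01, -6.02864695e-04, -4.18818708e-04]), 'contact_force': array([-0.50691111,  0.4063532 , -0.96393539]), 'moment': array([0.01274787, 0.06276555, 0.00357883]), 'gripper_force': 117.85844564437866, 'width': 0.017455691163138363}
```

View pics/c3.png

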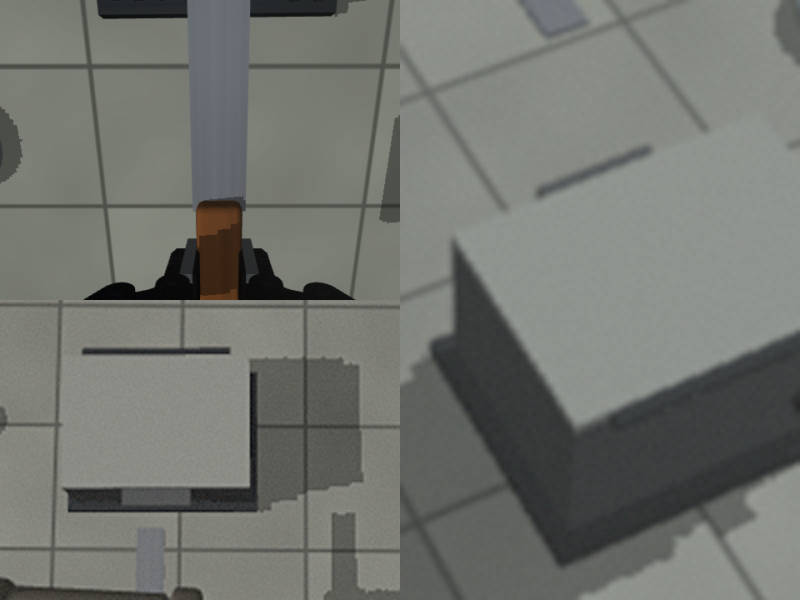

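```bash
python3 - <<'E'
from h import *
np.set_printoptions(precision=4,suppress=True)
t=load('t3');s=load('s3');w=load('w3')
print('tip',tri(ray(t,285.8,254),ray(s,351.9,177.3)))
print('FR',tri(ray(t,335.1,233.8),ray(s,323.3,229.5)),'BR',tri(ray(t,335.1,167.4),ray(s,354.3,277.5)))
# plate front edge, wrist: (98..337,17) in 400x300 of 480x360 +60
for u in(98,337): print('plate',atz(w,60+u*1.2,17*1.2,.012))
for u in(69,257): print('plate top',atz(t,210+u/2,140+(511-300)/2,.012))
for u in(122,190): print('ledge',[atz(t,210+u/2,140+(505-300)/2,z) for z in(.094,.104)])
E
```

```text
tip [0.51   0.0513 0.1697]
FR [ 0.5571 -0.0367  0.1037] BR [ 0.6879 -0.0361  0.1059]
plate [0.544  0.1521 0.012 ]
plate [ 0.5438 -0.0493  0.012 ]
plate top [0.5447 0.1506 0.012 ]
plate top [ 0.5459 -0.0471  0.012 ]
ledge [array([0.5402, 0.0855, 0.094 ]), array([0.5388, 0.0844, 0.104 ])]
ledge [array([0.5406, 0.0198, 0.094 ]), array([0.5392, 0.0193, 0.104 ])]
```

{"api": "apply_moves", "payload": {
  "xyz": [
    [0.065,-0.002,0],
    [0.065,0,0],
    [0,0,0],
    [0,0,0.07],
    [0,0,0.07],
    [0,0,0.05],
    [0,0,0],
    [0,0,0]
  ],
  "rot": [
    [0,0,0],
    [0,0,0],
    [0,0,0],
    [0,0,0],
    [0,0,0],
    [0,0,0],
    [0,0,0],
    [0,0,0]
  ],
  "hand": [-1,-1,-1,-1,-1,-1,-1,-1]
}}

```text
clock: 5.72
position: [0.4386, 0.0526, 0.1081]
ee_rot: [0.0, 1.0, 0.0, 0.0]
contact_force: [0.2, 0.2, -1.2]
width: 0.0173
gripper_force: 117.8
```

{"api": "apply_moves", "payload": {
  "xyz": [
    [0,0,0],
    [0,0,0]
  ],
  "rot": [
    [0,0,0],
    [0,0,0]
  ],
  "hand": [-1,-1]
}}

```text
clock: 5.98
position: [0.4385, 0.0526, 0.1082]
ee_rot: [0.0, 1.0, 0.0, 0.001]
contact_force: [0.4, 1.0, -1.0]
width: 0.0173
gripper_force: 117.8
```

{"api": "apply_moves", "payload": {
  "xyz": [
    [0,0,0.005],
    [0,0,0.005],
    [0,0,0]
  ],
  "rot": [
    [0,0,0],
    [0,0,0],
    [0,0,0]
  ],
  "hand": [-1,-1,-1]
}}

```text
clock: 6.35
position: [0.438, 0.0526, 0.1045]
ee_rot: [0.0, 1.0, 0.0, -0.0]
contact_force: [0.4, 0.1, -1.5]
width: 0.0173
gripper_force: 117.8
```

{"api": "apply_moves", "payload": {
  "xyz": [
    [0,0,0.005],
    [0,0,0.005],
    [0,0,0]
  ],
  "rot": [
    [0,0,0],
    [0,0,0],
    [0,0,0]
  ],
  "hand": [-1,-1,-1]
}}

```text
clock: 6.72
position: [0.438, 0.0526, 0.1015]
ee_rot: [0.0, 1.0, 0.0, -0.0]
contact_force: [0.3, -0.5, -0.9]
width: 0.0171
gripper_force: 117.8
```

{"api": "apply_moves", "payload": {
  "xyz": [
    [0,0,0.005],
    [0,0,0.005],
    [0,0,0]
  ],
  "rot": [
    [0,0,0],
    [0,0,0],
    [0,0,0]
  ],
  "hand": [-1,-1,-1]
}}

```text
clock: 7.1
position: [0.4381, 0.0526, 0.0985]
ee_rot: [0.0, 1.0, 0.0, -0.0]
contact_force: [-0.4, -0.0, -1.6]
width: 0.0176
gripper_force: 117.8
```

{"api": "apply_moves", "payload": {
  "xyz": [
    [0,0,0.005],
    [0,0,0.005],
    [0,0,0]
  ],
  "rot": [
    [0,0,0],
    [0,0,0],
    [0,0,0]
  ],
  "hand": [-1,-1,-1]
}}

```text
clock: 7.48
position: [0.4381, 0.0526, 0.0955]
ee_rot: [0.0, 1.0, 0.0, -0.0]
contact_force: [0.1, -0.3, -1.8]
width: 0.017
gripper_force: 117.8
```

{"api": "apply_moves", "payload": {
  "xyz": [
    [0,0,0.005],
    [0,0,0]
  ],
  "rot": [
    [0,0,0],
    [0,0,0]
  ],
  "hand": [-1,-1]
}}

```text
clock: 7.72
position: [0.4381, 0.0526, 0.0941]
ee_rot: [0.0, 1.0, 0.0, -0.0]
contact_force: [0.8, 0.6, -0.9]
width: 0.0173
gripper_force: 117.8
```

{"api": "apply_moves", "payload": {
  "xyz": [
    [0,0,0.005],
    [0,0,0]
  ],
  "rot": [
    [0,0,0],
    [0,0,0]
  ],
  "hand": [-1,-1]
}}

```text
clock: 7.98
position: [0.4381, 0.0526, 0.0926]
ee_rot: [0.0, 1.0, 0.0, -0.0]
contact_force: [-0.2, 0.3, -0.8]
width: 0.0169
gripper_force: 117.8
```

{"api": "apply_moves", "payload": {
  "xyz": [
    [0,0,0.005],
    [0,0,0]
  ],
  "rot": [
    [0,0,0],
    [0,0,0]
  ],
  "hand": [-1,-1]
}}

```text
clock: 8.22
position: [0.4383, 0.0526, 0.0914]
ee_rot: [0.0, 1.0, 0.0, 0.0]
contact_force: [-2.4, 0.1, 1.5]
width: 0.0173
gripper_force: 118.2
```

```bash
python3 -c "
from h import *
s=status.get_state();print(s['position'],s['contact_force'],s['moment'])"
```

```text
[0.43829534 0.05260088 0.09143862] [-2.36118633  0.12173383  1.54056486] [ 0.05841156 -0.08518536  0.06357148]
```

{"api": "apply_moves", "payload": {
  "xyz": [
    [0,0,0.005],
    [0,0,0]
  ],
  "rot": [
    [0,0,0],
    [0,0,0]
  ],
  "hand": [-1,-1]
}}

```text
clock: 8.48
position: [0.4383, 0.0526, 0.0903]
ee_rot: [0.0, 1.0, 0.0, 0.0]
contact_force: [-3.1, -0.0, 6.3]
width: 0.0172
gripper_force: 118.8
```

```bash
python3 -c "
from h import *
s=status.get_state();print(s['position'],s['contact_force'],s['moment'])"
```

```text
[0.43831375 0.05262299 0.09025023] [-3.08999840e+00 -3.33797485e-03  6.25428095e+00] [ 0.02055404 -0.24847702  0.03092552]
```

{"api": "apply_moves", "payload": {
  "xyz": [
    [0,0,-0.0127],
    [0,0,0],
    [0.013,0,0],
    [0.013,0,0],
    [0,0,0]
  ],
  "rot": [
    [0,0,0],
    [0,0,0],
    [0,0,0],
    [0,0,0],
    [0,0,0]
  ],
  "hand": [-1,-1,-1,-1,-1]
}}

```text
clock: 9.1
position: [0.4465, 0.0526, 0.0933]
ee_rot: [0.0, 1.0, 0.0, 0.0]
contact_force: [-0.2, 0.3, -2.1]
width: 0.0175
gripper_force: 117.8
```

{"api": "apply_moves", "payload": {
  "xyz": [
    [0.007,0,0],
    [0,0,0]
  ],
  "rot": [
    [0,0,0],
    [0,0,0]
  ],
  "hand": [-1,-1]
}}

```text
clock: 9.35
position: [0.4482, 0.0526, 0.0935]
ee_rot: [0.0, 1.0, 0.0, 0.0]
contact_force: [0.8, 0.8, -1.6]
width: 0.0173
gripper_force: 117.8
```

{"api": "apply_moves", "payload": {
  "xyz": [
    [0.013,0,0],
    [0.013,0,0],
    [0,0,0]
  ],
  "rot": [
    [0,0,0],
    [0,0,0],
    [0,0,0]
  ],
  "hand": [-1,-1,-1]
}}

```text
clock: 9.72
position: [0.4564, 0.0526, 0.0935]
ee_rot: [0.0, 1.0, 0.0, 0.0]
contact_force: [0.4, 0.1, -0.7]
width: 0.0174
gripper_force: 117.8
```

{"api": "apply_moves", "payload": {
  "xyz": [
    [0.013,0,0],
    [0.013,0,0],
    [0,0,0]
  ],
  "rot": [
    [0,0,0],
    [0,0,0],
    [0,0,0]
  ],
  "hand": [-1,-1,-1]
}}

```text
clock: 10.1
position: [0.4642, 0.0526, 0.0935]
ee_rot: [0.0, 1.0, 0.0, 0.0]
contact_force: [-0.3, 0.5, -1.7]
width: 0.0172
gripper_force: 117.8
```

{"api": "apply_moves", "payload": {
  "xyz": [
    [0,0,-0.01],
    [0,0,-0.01],
    [0,0,0]
  ],
  "rot": [
    [0,0,0],
    [0,0,0],
    [0,0,0]
  ],
  "hand": [-1,-1,-1]
}}

```text
clock: 10.48
position: [0.4634, 0.0526, 0.0994]
ee_rot: [0.0, 1.0, 0.0, -0.0]
contact_force: [0.7, 0.4, -5.2]
width: 0.0174
gripper_force: 117.6
```

```bash
python3 - <<'E'
from h import *
s=status.get_state();p=np.array(s['position']);print(p)
r=.110;hx=p[0]+r*np.cos(.041);z0=.0949
th=np.linspace(.041,1.72,25)[1:]
T=[([hx-r*np.cos(a),.0526,z0+r*np.sin(a)],Q(0)) for a in th]
plan(T,[1]*24,(p,Q(0)))
E
```

```text
[0.46339433 0.05259188 0.09941849]
"xyz": [[0.002, 0.0, -0.026], [0.004, 0.0, -0.025], [0.005, 0.0, -0.025], [0.007, 0.0, -0.025], [0.009, 0.0, -0.024], [0.011, 0.0, -0.023], [0.012, 0.0, -0.023], [0.014, 0.0, -0.021], [0.015, 0.0, -0.021], [0.017, 0.0, -0.019], [0.018, 0.0, -0.019], [0.019, 0.0, -0.017], [0.02, 0.0, -0.015], [0.022, 0.0, -0.014], [0.022, 0.0, -0.013], [0.023, 0.0, -0.011], [0.024, 0.0, -0.01], [0.024, 0.0, -0.007], [0.025, 0.0, -0.006], [0.026, 0.0, -0.004], [0.025, 0.0, -0.003], [0.026, 0.0, -0.001], [0.025, 0.0, 0.002], [0.026, 0.0, 0.002]] 
"rot": [[0.0, 0.0, 0.0], [0.0, 0.0, 0.0], [0.0, 0.0, 0.0], [0.0, 0.0, 0.0], [0.0, 0.0, 0.0], [0.0, 0.0, 0.0], [0.0, 0.0, 0.0], [0.0, 0.0, 0.0], [0.0, 0.0, 0.0], [0.0, 0.0, 0.0], [0.0, 0.0, 0.0], [0.0, 0.0, 0.0], [0.0, 0.0, 0.0], [0.0, 0.0, 0.0], [0.0, 0.0, 0.0], [0.0, 0.0, 0.0], [0.0, 0.0, 0.0], [0.0, 0.0, 0.0], [0.0, 0.0, 0.0], [0.0, 0.0, 0.0], [0.0, 0.0, 0.0], [0.0, 0.0, 0.0], [0.0, 0.0, 0.0], [0.0, 0.0, 0.0]]
```

{"api": "apply_moves", "payload": {
  "xyz": [
    [0.002,0,-0.026],
    [0.004,0,-0.025],
    [0.005,0,-0.025],
    [0.007,0,-0.025]
  ],
  "rot": [
    [0,0,0],
    [0,0,0],
    [0,0,0],
    [0,0,0]
  ],
  "hand": [-1,-1,-1,-1]
}}

```text
clock: 10.98
position: [0.468, 0.0527, 0.1301]
ee_rot: [0.0, 1.0, 0.0, -0.001]
contact_force: [-2.3, -0.4, -4.8]
width: 0.0171
gripper_force: 117.6
```

{"api": "apply_moves", "payload": {
  "xyz": [
    [0.009,0,-0.024],
    [0.011,0,-0.023],
    [0.012,0,-0.023],
    [0.014,0,-0.021],
    [0.015,0,-0.021],
    [0.017,0,-0.019]
  ],
  "rot": [
    [0,0,0],
    [0,0,0],
    [0,0,0],
    [0,0,0],
    [0,0,0],
    [0,0,0]
  ],
  "hand": [-1,-1,-1,-1,-1,-1]
}}

```text
clock: 11.72
position: [0.4929, 0.0527, 0.1696]
ee_rot: [0.0, 1.0, 0.0, 0.0]
contact_force: [-4.1, 0.7, -2.6]
width: 0.0173
gripper_force: 117.7
```

```bash
python3 - <<'E'
from h import *
im=snap('scene','s4');t=snap('top','t4')
W=np.zeros((480,800,3),np.uint8)
W[:,:400]=cv2.resize(im['pixels'][150:330,300:450],(400,480))[...,::-1]
W[:,400:]=cv2.resize(t['pixels'][120:300,220:370],(400,480))[...,::-1]
cv2.imwrite('pics/c4.png',W)
E
```

```text
(no output)
```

View pics/c4.png

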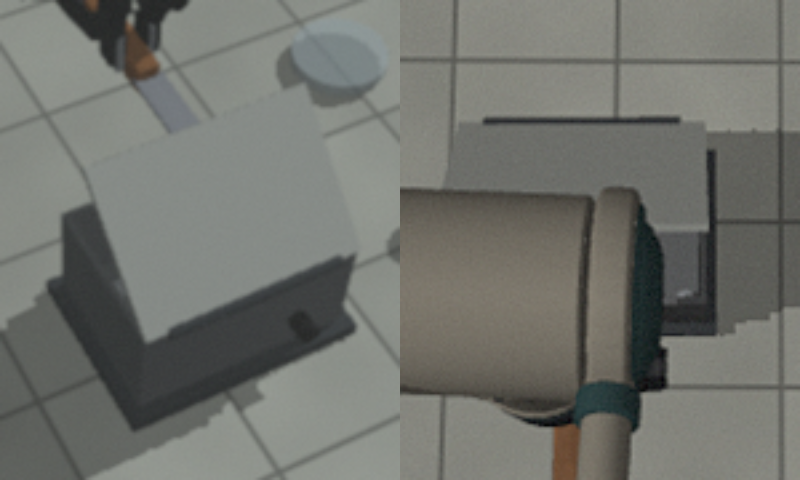

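The scene view shows the cover raised about 40° on the blade (blade entering under the edge at crop (180,125)), with the gripper well clear. I'll carry on.

{"api": "apply_moves", "payload": {
  "xyz": [
    [0.018,0,-0.019],
    [0.019,0,-0.017],
    [0.02,0,-0.015],
    [0.022,0,-0.014],
    [0.022,0,-0.013],
    [0.023,0,-0.011],
    [0.024,0,-0.01]
  ],
  "rot": [
    [0,0,0],
    [0,0,0],
    [0,0,0],
    [0,0,0],
    [0,0,0],
    [0,0,0],
    [0,0,0]
  ],
  "hand": [-1,-1,-1,-1,-1,-1,-1]
}}

```text
clock: 12.7
position: [0.5376, 0.0528, 0.1992]
ee_rot: [-0.0, 1.0, 0.0, 0.0]
contact_force: [-4.0, 1.6, -1.2]
width: 0.0172
gripper_force: 117.9
```

{"api": "apply_moves", "payload": {
  "xyz": [
    [0.024,0,-0.007],
    [0.025,0,-0.006],
    [0.026,0,-0.004],
    [0.025,0,-0.003],
    [0.026,0,-0.001],
    [0.025,0,0.002],
    [0.026,0,0.002],
    [0,0,0]
  ],
  "rot": [
    [0,0,0],
    [0,0,0],
    [0,0,0],
    [0,0,0],
    [0,0,0],
    [0,0,0],
    [0,0,0],
    [0,0,0]
  ],
  "hand": [-1,-1,-1,-1,-1,-1,-1,-1]
}}

```text
clock: 13.7
position: [0.5916, 0.0523, 0.2038]
ee_rot: [0.0, 1.0, 0.0, 0.001]
contact_force: [0.5, 0.5, -0.1]
width: 0.017
gripper_force: 118.0
```

```bash
python3 - <<'E'
from h import *
im=snap('scene','s5');t=snap('wrist','w5')
W=np.zeros((480,900,3),np.uint8)
W[:,:450]=cv2.resize(im['pixels'][150:330,280:450],(450,480))[...,::-1]
W[:,450:]=cv2.resize(t['pixels'],(450,338)).__getitem__((slice(None),slice(None),slice(None,None,-1))).__class__(0) if 0 else 0
W[:338,450:]=cv2.resize(t['pixels'],(450,338))[...,::-1]
cv2.imwrite('pics/c5.png',cv2.resize(W,(800,427)))
E
```

```text
(no output)
```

View pics/c5.png

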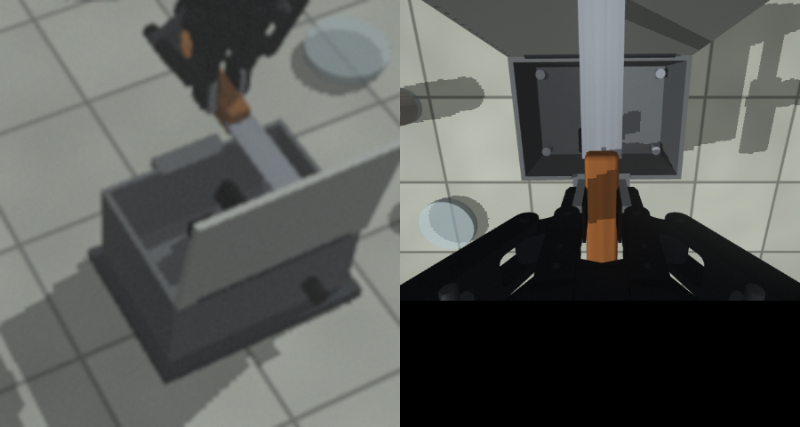

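Scene: the cover stands past upright (about 1.7 rad) and the blade tip rests against its inside. Wrist: the box is open and the blade covers the switch. Next I back out and lay the spatula down.

{"api": "apply_moves", "payload": {
  "xyz": [
    [-0.1,0,0],
    [-0.157,0,0],
    [-0.157,0,0],
    [-0.157,0,0],
    [0,0.2,0.04],
    [0,0.2,0.04],
    [0,0.2,0.06],
    [0,0.2,0.06]
  ],
  "rot": [
    [0,0,0],
    [0,0,0],
    [0,0,0],
    [0,0,0],
    [0,0,0],
    [0,0,0],
    [0,0,0],
    [0,0,0]
  ],
  "hand": [-1,-1,-1,-1,-1,-1,-1,-1]
}}

```text
clock: 14.8
position: [0.4194, -0.1899, 0.1443]
ee_rot: [0.001, 1.0, 0.0, 0.002]
contact_force: [1.7, -0.9, -1.6]
width: 0.0172
gripper_force: 118.1
```

{"api": "apply_moves", "payload": {
  "xyz": [
    [0,0,0.12],
    [0,0,0.12],
    [0,0,0.09],
    [0,0,0.04],
    [0,0,0.02],
    [0,0,0],
    [0,0,0],
    [0,0,0]
  ],
  "rot": [
    [0,0,0],
    [0,0,0],
    [0,0,0],
    [0,0,0],
    [0,0,0],
    [0,0,0],
    [0,0,0],
    [0,0,0]
  ],
  "hand": [-1,-1,-1,-1,-1,-1,-1,-1]
}}

```text
clock: 15.8
position: [0.4193, -0.1874, 0.0277]
ee_rot: [0.001, 1.0, 0.0, 0.001]
contact_force: [-0.4, -0.2, -1.6]
width: 0.0174
gripper_force: 118.2
```

{"api": "apply_moves", "payload": {
  "xyz": [
    [0,0,0.04],
    [0,0,0.02],
    [0,0,0.01],
    [0,0,0],
    [0,0,0],
    [0,0,0],
    [0,0,0],
    [0,0,0]
  ],
  "rot": [
    [0,0,0],
    [0,0,0],
    [0,0,0],
    [0,0,0],
    [0,0,0],
    [0,0,0],
    [0,0,0],
    [0,0,0]
  ],
  "hand": [-1,-1,-1,-1,-0.2,0,0.1,0.1]
}}

```text
clock: 16.8
position: [0.4189, -0.1872, 0.0061]
ee_rot: [0.0, 1.0, 0.0, 0.0]
contact_force: [-0.6, -0.2, -0.1]
width: 0.047
gripper_force: 0.0
```

{"api": "apply_moves", "payload": {
  "xyz": [
    [0,0,0],
    [0,0,-0.05],
    [0,0,-0.1],
    [0,0,-0.15],
    [0,0,-0.15],
    [0,0,-0.15],
    [0,0,-0.1],
    [0,0,0]
  ],
  "rot": [
    [0,0,0],
    [0,0,0],
    [0,0,0],
    [0,0,0],
    [0,0,0],
    [0,0,0],
    [0,0,0],
    [0,0,0]
  ],
  "hand": [0.1,0.1,0.1,0.1,0.1,-1,-1,-1]
}}

```text
clock: 17.8
position: [0.4201, -0.1879, 0.2183]
ee_rot: [0.002, 1.0, 0.0, 0.002]
contact_force: [-0.0, 0.5, -0.6]
width: -0.0
gripper_force: 0.0
```

```bash
python3 - <<'E'
from h import *
im=snap('scene','s6');t=snap('top','t6');print(status.get_state()['position'])
W=np.zeros((480,800,3),np.uint8)
W[:,:400]=cv2.resize(im['pixels'][150:330,280:430],(400,480))[...,::-1]
W[:,400:]=cv2.resize(t['pixels'][120:300,220:370],(400,480))[...,::-1]
cv2.imwrite('pics/c6.png',W)
E
```

```text
[ 0.41825461 -0.18678384  0.21539556]
```

View pics/c6.png

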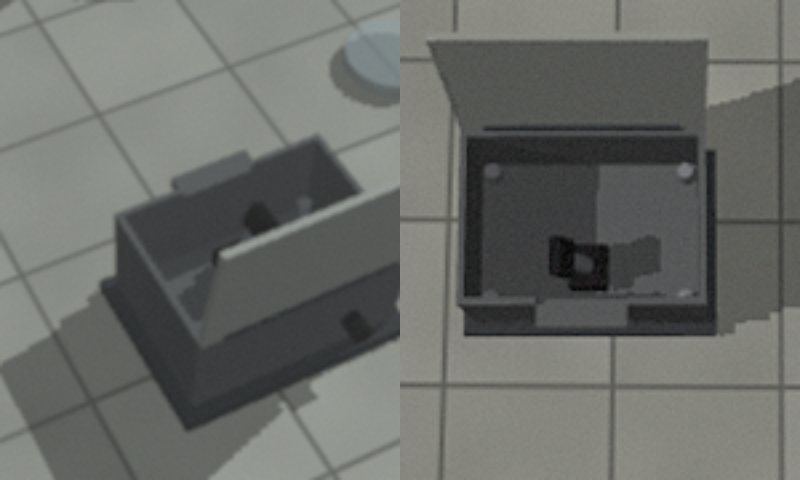

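Top crop: the paddle is at (562,257), leaning left (off), and the cover is well past upright. I'll push it over from the left with shut fingers.

```bash
python3 - <<'E'
from h import *
np.set_printoptions(precision=4,suppress=True)
t=load('t6');print([atz(t,280.7,216.4,z) for z in(.075,.085)])
print(status.get_state()['position'])
plan([([.581,.100,.205],Q(0))],[7])
E
```

```text
[array([0.5953, 0.0696, 0.075 ]), array([0.5934, 0.0686, 0.085 ])]
[ 0.4183 -0.1868  0.2154]
"xyz": [[0.078, -0.137, 0.005], [0.077, -0.136, 0.005], [0.078, -0.137, 0.005], [0.077, -0.136, 0.005], [0.078, -0.137, 0.005], [0.077, -0.136, 0.005], [0.078, -0.137, 0.005]] 
"rot": [[0.0, 0.0, 0.0], [0.0, 0.0, 0.0], [0.0, 0.0, 0.0], [0.0, 0.0, 0.0], [0.0, 0.0, 0.0], [0.0, 0.0, 0.0], [0.0, 0.001, 0.0]]
```

{"api": "apply_moves", "payload": {
  "xyz": [
    [0.078,-0.137,0.005],
    [0.077,-0.136,0.005],
    [0.078,-0.137,0.005],
    [0.077,-0.136,0.005],
    [0.078,-0.137,0.005],
    [0.077,-0.136,0.005],
    [0.078,-0.137,0.005],
    [0,0,0]
  ],
  "rot": [
    [0,0,0],
    [0,0,0],
    [0,0,0],
    [0,0,0],
    [0,0,0],
    [0,0,0],
    [0,0,0],
    [0,0,0]
  ],
  "hand": [-1,-1,-1,-1,-1,-1,-1,-1]
}}

```text
clock: 18.9
position: [0.5816, 0.1024, 0.2026]
ee_rot: [-0.0, 1.0, 0.002, -0.002]
contact_force: [0.0, 0.1, -0.1]
width: -0.0
gripper_force: 0.0
```

{"api": "apply_moves", "payload": {
  "xyz": [
    [0,0,0],
    [0,0,0.08],
    [0,0,0.1],
    [0,0,0.08],
    [0,0,0.05],
    [0,0,0],
    [0,0,0]
  ],
  "rot": [
    [0,0,0],
    [0,0,0],
    [0,0,0],
    [0,0,0],
    [0,0,0],
    [0,0,0],
    [0,0,0]
  ],
  "hand": [-1,-1,-1,-1,-1,-1,-1]
}}

```text
clock: 19.77
position: [0.5822, 0.0994, 0.1133]
ee_rot: [0.0, 1.0, -0.0, 0.001]
contact_force: [0.5, -0.5, 0.1]
width: 0.0001
gripper_force: 0.0
```

{"api": "apply_moves", "payload": {
  "xyz": [
    [0,-0.004,0.04],
    [0,0,0.03],
    [0,0,0.02],
    [0,0,0]
  ],
  "rot": [
    [0,0,0],
    [0,0,0],
    [0,0,0],
    [0,0,0]
  ],
  "hand": [-1,-1,-1,-1]
}}

```text
clock: 20.27
position: [0.5811, 0.101, 0.0847]
ee_rot: [0.0, 1.0, 0.0, -0.001]
contact_force: [0.5, 0.5, -0.1]
width: 0.0003
gripper_force: 0.0
```

{"api": "apply_moves", "payload": {
  "xyz": [
    [0,0,0.02],
    [0,0,0.02],
    [0,0,0]
  ],
  "rot": [
    [0,0,0],
    [0,0,0],
    [0,0,0]
  ],
  "hand": [-1,-1,-1]
}}

```text
clock: 20.65
position: [0.5811, 0.1009, 0.0728]
ee_rot: [0.0, 1.0, 0.0, -0.001]
contact_force: [0.6, -0.2, 0.6]
width: 0.0003
gripper_force: 0.0
```

{"api": "apply_moves", "payload": {
  "xyz": [
    [0,0.03,0],
    [0,0.03,0],
    [0,0.03,0],
    [0,0,0]
  ],
  "rot": [
    [0,0,0],
    [0,0,0],
    [0,0,0],
    [0,0,0]
  ],
  "hand": [-1,-1,-1,-1]
}}

```text
clock: 21.15
position: [0.5815, 0.0728, 0.0734]
ee_rot: [0.0, 1.0, -0.0, -0.0]
contact_force: [0.2, 1.1, 0.2]
width: -0.0001
gripper_force: 0.0
```

{"api": "apply_moves", "payload": {
  "xyz": [
    [0,0.03,0],
    [0,0.025,0],
    [0,0.015,0],
    [0,0,0]
  ],
  "rot": [
    [0,0,0],
    [0,0,0],
    [0,0,0],
    [0,0,0]
  ],
  "hand": [-1,-1,-1,-1]
}}

```text
clock: 21.65
position: [0.5816, 0.0525, 0.0734]
ee_rot: [0.0, 1.0, -0.0, -0.0]
contact_force: [-0.3, -0.1, -0.2]
width: 0.0001
gripper_force: 0.0
```

{"api": "apply_moves", "payload": {
  "xyz": [
    [0,-0.02,0],
    [0,-0.02,0],
    [0,0,-0.05],
    [0,0,-0.1],
    [0,0,-0.15],
    [-0.05,0,-0.15],
    [-0.15,0,-0.05],
    [-0.15,0,0]
  ],
  "rot": [
    [0,0,0],
    [0,0,0],
    [0,0,0],
    [0,0,0],
    [0,0,0],
    [0,0,0],
    [0,0,0],
    [0,0,0]
  ],
  "hand": [-1,-1,-1,-1,-1,-1,-1,-1]
}}

```text
clock: 22.65
position: [0.4768, 0.065, 0.2263]
ee_rot: [0.0, 1.0, 0.0, 0.003]
contact_force: [-0.4, 0.3, 0.4]
width: -0.0001
gripper_force: 0.0
```

{"api": "apply_moves", "payload": {
  "xyz": [
    [-0.18,0,0],
    [-0.18,0,0],
    [0,0,0],
    [0,0,0]
  ],
  "rot": [
    [0,0,0],
    [0,0,0],
    [0,0,0],
    [0,0,0]
  ],
  "hand": [-1,-1,-1,-1]
}}

```text
clock: 23.15
position: [0.3695, 0.0649, 0.2247]
ee_rot: [0.0, 1.0, 0.0, 0.002]
contact_force: [-0.4, 0.2, 0.3]
width: -0.0002
gripper_force: 0.0
```

```bash
python3 - <<'E'
from h import *
im=snap('scene','s7');t=snap('top','t7');print(status.get_state()['position'])
W=np.zeros((480,800,3),np.uint8)
W[:,:400]=cv2.resize(im['pixels'][150:330,280:430],(400,480))[...,::-1]
W[:,400:]=cv2.resize(t['pixels'][130:340,255:430],(400,480))[...,::-1]
cv2.imwrite('pics/c7.png',W)
E
```

```text
[0.37009907 0.06481837 0.22417732]
```

View pics/c7.png

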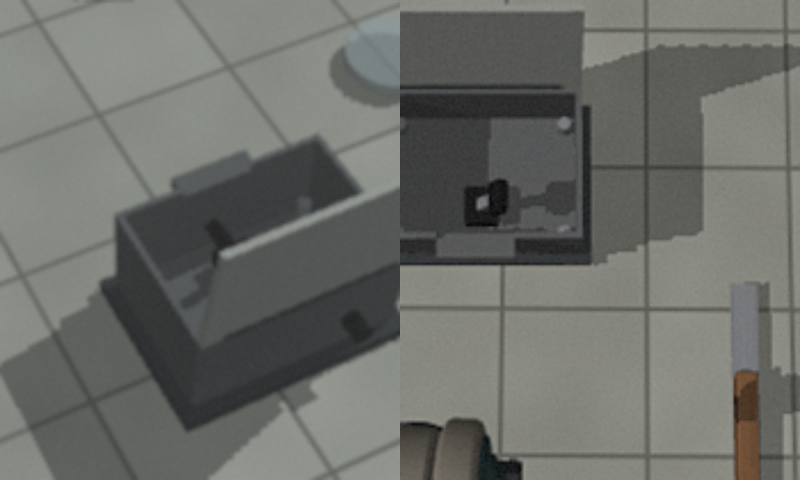

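The top view shows the paddle at crop (497,197), mirrored to the robot's right (y≈0.037 against 0.070 before), so it is fully over. The cover is upright, and the spatula lies flat on the bench, clear of the box at (745,380).

```bash
python3 -c "
from rig import job
print(job.sign_off())"
```

```text
the job is handed in; nothing more can be done
None
```

I handed the job in at about 23 s of the 64 s allowed: the spatula levered the cover open past upright, the switch is over to on (to the robot's right), and the spatula lies flat on the bench clear of the box. The final pictures show this; sign-off returned no verdict.

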